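# Press a glued sanding block: seat the tray, three clicks, hold

## Task

Push the open tray of the green gluing press fully home until it drops into its seat. Then take the red knob of the ratchet lever and swing it clockwise (seen from above) exactly three clicks on from the click where it stands, without ever going on towards a fourth. Finish while still holding the knob there, the tray still home; leave the jar, the bottle, the paint pot and the tape roll round the press where they are.

Things in the scene. Friction and masses are not known exactly. Their poses are not given: they have to be found in the camera images.
- press: green bench press for gluing, fixed to the table, plywood base 175 x 156 mm; origin on the table under the upright screw axis; x points from its front (open side, where the tray comes out) to its back, y to its left, z up. Two columns carry a cross beam whose top is 129 mm above the table; the beam and columns reach 25 mm to the front of the screw axis.
- tray (a joint): how far the aluminium tray is out, m: 0 = fully home against its stop, up to 0.07 = open. It slides along the press's x (home = +x). About 2 N pushes it; within the last 10 mm or so a detent draws it home. A cork sanding block is clipped in the tray.
- tray_front (a point): middle of the outer (front) face of the tray's upright front plate, 37 mm above the table. The plate is 118 mm wide, 8 mm thick, from 14 to 60 mm above the table, with nothing in front of it; its face is 115 mm in front of the screw axis when the tray is home.
- lever: steel ratchet lever turning about the press's screw axis; origin on the table under it. Arm top 154 mm, hub top 159 mm up. It clicks every 12 degrees (19 mm at the knob) and rests at each click; it starts at the first or second, with five or more ahead. A click: it resists with about 4 to 7 N at the knob for 60 percent of the way, then falls forward into the next click; going back is twice as stiff.
- knob (a point): centre of the upright round red knob at the lever's free end, 22 mm diameter, 155 to 201 mm above the table (this point 180 mm), 90 mm from the screw axis, standing out to the left of the press. It does not spin on the lever. Swinging it clockwise seen from above moves it away from the press's front (towards +x of the press).
- hub (a point): point on the screw axis at the height of the knob's centre (180 mm above the table, in free air above the hub): the centre of the knob's circle.
- desk_lamp: white desk lamp, fixed, to the right of the press, in the way of the arm: its stem leans from the base at about x 0.58, y -0.22, z 0.05 to an elbow at about x 0.37, y -0.335, z 0.49 m (world); its head lies level from there to about x 0.14, y -0.18, from 0.46 to 0.50 m above the table. Origin on the table.
- ochre_jar: small jar, ochre with a black cap, 39 mm diameter, 48 mm tall, bystander to the right of the press; origin at its underside
- tape_roll: roll of masking tape lying flat, 75 mm diameter, 19 mm high, bystander front left of the press; origin at its underside
- varnish_bottle: brown varnish bottle with black cap, 42 mm diameter, 90 mm tall, bystander left of the press; origin at its underside
- clear_pot: small clear paint pot, 50 x 59 x 30 mm, bystander left of the press; origin at its underside

How it is judged:
By the outcome, as a careful person would: the job done as asked, in the order asked, and still so for the second after the job is handed in, while the arm keeps its last pose, push and grip.
It also fails if it takes over 67 s, if anything falls off the work surface, if the arm or the gripper's body presses on something with over 40 N, if the wrist force passes 120 N, or if a joint passes its speed limit or range.

## Robot

A 6-joint arm with a two-finger parallel gripper is mounted at the origin on the work surface; the furniture and walls round the work are solid. World frame = base frame: x ahead of the robot, y to its left, z up, the work surface at z = 0. Lengths are in m, angles in degrees, forces in N, time in s.
With the tool pointing down it reaches from about 0.25 to 0.725 m from the base axis. Payload 9.7 kg.
Tool frame: the origin (TCP) lies midway between the tips of the shut fingers; the grasp point (between the pads) lies 19 mm behind it (bot.pinch_z is the distance from the TCP to the grasp point, in m); z points along the fingers, y is the direction in which the jaws open and shut (so a half turn about z gives the same grasp; the last joint's range is limited). The gripper opens to 85 mm and grips with 20 to 120 N. Pads are 22 mm wide; open, the fingers measure 114 mm over their backs; the gripper's body (76 mm by 85 mm) begins 54 mm behind the grasp point. The pads swing forward as they close: fully open they stand 13 mm farther back than shut.
Start: joints at [75.516, 4.979, 10.078, 95.1, 0, 90], TCP at [0.138, 0.533, 0.231] pointing down, gripper open.
Joint ranges: [-179.16, 179.16], [-48.56, 103.87], [-65.8, 70.77], [-126.05, 130.52], [-82.76, 87.17], [-180, 180]. Speed limits (degrees/s): [127.2, 127.2, 147.25, 180, 180, 180].

## Interface

Orientations are given as [roll, pitch, yaw] about the fixed x, y, z axes, in that order (R = Rz(yaw) Ry(pitch) Rx(roll)).
In Python, from workcell import bot, imaging gives the robot as it stands.
- The arm moves only by the tool servo_tool, never from a script. Its argument "moves" is a list that holds one entry, the list of rows, each a list of 7 numbers: the turn, a rotation vector about the tool's x, y, z in rad, then the shift along the tool's x, y, z in cm, then the finger opening in cm, from 0 to 8.54. A call has 1 to 12 rows; each row shifts and turns the pose as measured when the row begins, along the tool's axes as they then stand; what a row does not reach is not made up. A row lasts 1/12 s, in which the tool goes at most 41.7 mm and 7.16 degrees, less where a joint would pass 70% of its speed; a pose out of reach is approached as far as the arm can. A call is refused whole if a number of a shift passes 4.17 or a number of a turn 0.125, either way. A call with a gripper value outside its range is refused whole. The fingers move at their own pace and stop on an object; "force" is the grip in N (left out, the last holds). Time passes only in rows, so rows that do not move let the fingers close. It gives the time, the measured TCP pose, the force and the opening at its end, in the units of the state.
- bot.get_obs(): the state, without advancing time (a new reading comes with each control period).
- imaging.camera(name): name is "side" or "top" or "wrist"; returns the picture (400x640x3 uint8, blue, green, red); there is no depth.
- imaging.calibration(name): a dict with "fx", "fy", "cx", "cy" (pixels), "camera_from_world" (4x4, takes a point from world to camera coordinates). Camera axes: x right, y down, z forward; pixel columns grow to the right and rows downward; lengths in m; the calibration is good to about 2 mm. A picture is of the moment at which its call begins: read the wrist's pose just before it. calibration takes no time and is no camera call; for the wrist camera it gives the pose at the moment of the call.
- bot.job_done(): hands the job in, once; it reports no verdict.
The state is a dict: "time": time; "q": joint angles; "qd": joint speeds; "joint_efforts": joint torques, N m; "ee_pos": TCP position; "tcp_rot": TCP orientation; "wrist_force": force on the tool from outside, world axes, zero at the start; "torque": the same for the moment, N m; "opening": finger opening in m.
Only numpy, scipy, OpenCV 4.12 (cv2) and the standard library are available. Lean on these libraries where they do the work, as an engineer would, in place of code of your own. Each camera call takes 0.05 s, during which the arm holds its last target.

## Working session

There is one attempt and no reset: what is moved stays moved. The work goes in short steps, Python scripts to look and compute and a tool call to move; the robot and the scene stay as the last step left them, time stands still between calls to the robot, and variables do not carry over. Pictures are saved under pics/ and viewed, and the job is handed in when it is done.

Besides the shell and the picture viewer there is one more tool, called after "Call:" as name([rows], argument=value, ...), one row to a line, values as JSON. servo_tool: Moves the arm, as the interface text tells. Its arguments: {"type":"object","properties":{"moves":{"type":"array","items":{"type":"array","items":{"type":"array","items":{"type":"number"}}}},"force":{"type":"number"}},"required":["moves"]}

```bash
mkdir -p pics; ls; python3 - <<'E'
from workcell import bot, imaging
import cv2
print(bot.get_obs(), bot.pinch_z)
for n in ["side","top","wrist"]:
    im=imaging.camera(n); cv2.imwrite(f"pics/{n}0.png",im)
    print(n,imaging.calibration(n))
E
```

```text
pics
{'time': 0.0, 'q': array([ 7.55157329e+01,  5.01110562e+00,  1.00348041e+01,  9.50986504e+01,
       -8.10937887e-04,  8.99993333e+01]), 'qd': array([-0.0894896 ,  0.02034612, -0.06403016,  0.04322712,  0.02278266,
       -0.00421507]), 'joint_efforts': array([-1.60293890e-03, -5.20380235e+01,  4.64810300e+01,  1.61416736e-02,
       -1.62876981e-04, -1.64419390e-06]), 'ee_pos': array([0.13751154, 0.53230451, 0.23058614]), 'tcp_rot': array([-1.79925048e+02,  8.10064989e-04,  1.65516401e+02]), 'wrist_force': array([-0.42881159,  0.14121825,  0.09369959]), 'torque': array([ 0.05930508, -0.05307136,  0.01675642]), 'opening': 0.08510443605258622} 0.0187
side {'fx': 467.9918842495448, 'fy': 467.9918842495448, 'cx': 314.9679998845697, 'cy': 202.8531731953949, 'camera_from_world': array([[ 0.81879799, -0.57362611, -0.02286787, -0.4360381 ],
       [-0.30182931, -0.39626573, -0.86710584,  0.27758662],
       [ 0.48833279,  0.71688672, -0.49759875,  0.80499206],
       [ 0.        ,  0.        ,  0.        ,  1.        ]])}
top {'fx': 387.18860721489165, 'fy': 387.18860721489165, 'cx': 316.87956936645804, 'cy': 206.02670679505866, 'camera_from_world': array([[-0.02140726, -0.99976863,  0.00209942,  0.02207722],
       [-0.98820561,  0.0208411 , -0.15170803,  0.56255602],
       [ 0.15162918, -0.00532231, -0.98842312,  0.89226747],
       [ 0.        ,  0.        ,  0.        ,  1.        ]])}
wrist {'fx': 360.4268194927204, 'fy': 360.4268194927204, 'cx': 319.7442898420823, 'cy': 199.06908831292597, 'camera_from_world': array([[ 2.50639547e-01,  9.68079983e-01, -9.81617688e-04,
        -5.48739505e-01],
       [ 9.32133735e-01, -2.41058933e-01,  2.70217117e-01,
        -3.51210431e-02],
       [ 2.61355155e-01, -6.86420949e-02, -9.62798913e-01,
         3.78471001e-01],
       [ 0.00000000e+00,  0.00000000e+00,  0.00000000e+00,
         1.00000000e+00]])}
```

View pics/side0.png

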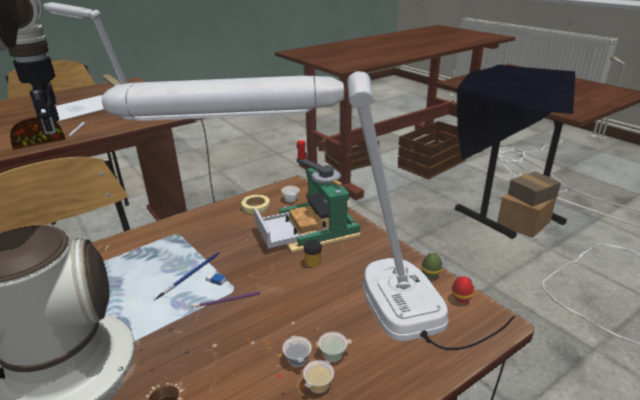

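View pics/top0.png

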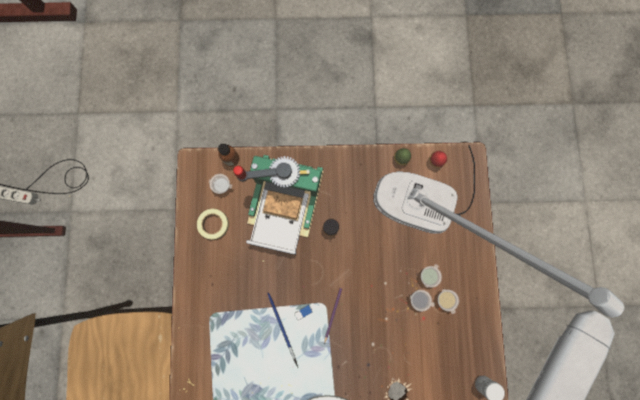

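View pics/wrist0.png

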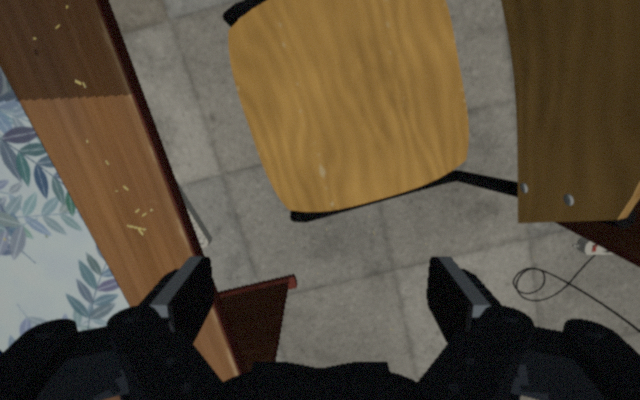

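```bash
python3 - <<'E'
import cv2
a=cv2.imread("pics/top0.png")[135:265,190:350]; cv2.imwrite("pics/topc.png",cv2.resize(a,None,fx=4.5,fy=4.5,interpolation=2))
a=cv2.imread("pics/side0.png")[130:275,230:390]; cv2.imwrite("pics/sidec.png",cv2.resize(a,None,fx=4,fy=4,interpolation=2))
E
```

```text
(no output)
```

View pics/topc.png

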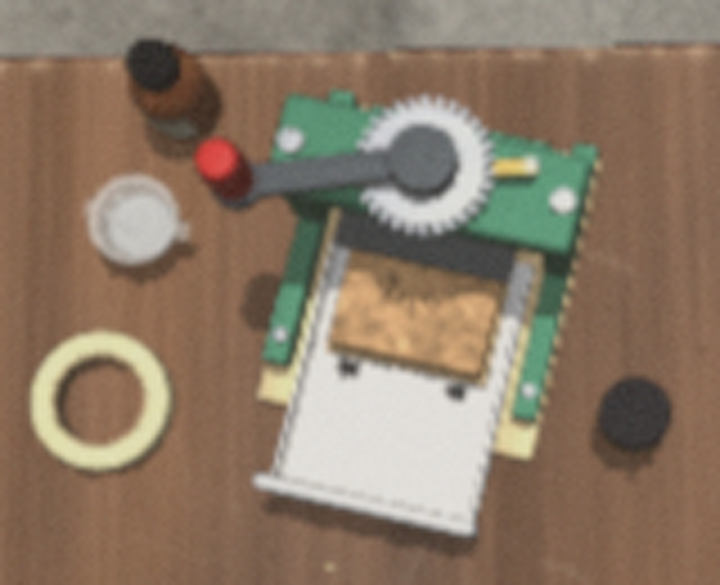

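View pics/sidec.png

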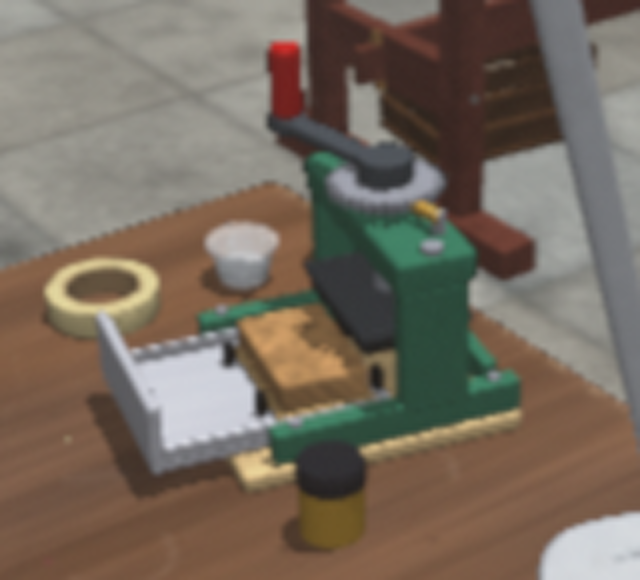

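```bash
cat > h.py <<'E'
import numpy as np, cv2
from workcell import bot, imaging
def P(n,cal=None):
    c=cal or imaging.calibration(n); K=np.array([[c['fx'],0,c['cx']],[0,c['fy'],c['cy']],[0,0,1]]); return K@c['camera_from_world'][:3]
def tri(a,pa,b,pb):
    X=cv2.triangulatePoints(a,b,np.array(pa,float).reshape(2,1),np.array(pb,float).reshape(2,1)); return (X[:3]/X[3]).ravel()
def proj(p,X):
    v=p@np.append(X,1); return v[:2]/v[2]
def ray(p,px,z):
    A=np.array([p[0]-px[0]*p[2],p[1]-px[1]*p[2]]); return np.append(np.linalg.solve(A[:,:2],-A[:,2]*z-A[:,3]),z)
E
python3 - <<'E'
from h import *
np.set_printoptions(precision=4,suppress=True)
t,s=P("top"),P("side")
for n,a,b,z in [("hubtop",(283.8,169.4),(327,168),.159),("knobtop",(238.2,170.1),(301.2,141.7),.201),("pl",(246.7,241.7),(255.5,209.5),.06),("pr",(295.1,253.2),(268.7,233),.06)]:
    X=tri(t,a,s,b); print(n,X,proj(t,X)-a,proj(s,X)-b,"top@z",ray(t,a,z),"side@z",ray(s,b,z))
E
```

```text
hubtop [0.6265 0.0796 0.1591] [ 0.1354 -0.2393] [-0.1697  0.035 ] top@z [0.626  0.0799 0.159 ] side@z [0.627  0.0797 0.159 ]
knobtop [0.6164 0.1697 0.1982] [-0.0169  0.0312] [ 0.0202 -0.0034] top@z [0.6158 0.1691 0.201 ] side@z [0.6127 0.1639 0.201 ]
pl [0.4805 0.1769 0.0534] [ 0.1257 -0.2615] [-0.1923  0.0143] top@z [0.4794 0.176  0.06  ] side@z [0.4759 0.1664 0.06  ]
pr [0.4514 0.0629 0.0567] [ 0.2119 -0.4297] [-0.3435  0.0314] top@z [0.4503 0.0633 0.06  ] side@z [0.4498 0.0581 0.06  ]
```

Call:
servo_tool([
  [[0, 0, 0, -2.6, -2.4, 0, 2], [0, 0, 0, -2.6, -2.4, 0, 2], [0, 0, 0, -2.6, -2.4, 0, 2], [0, 0, 0, -2.6, -2.4, 0, 0], [0, 0, 0, -2.6, -2.4, 0, 0], [0, 0, 0, -2.6, -2.4, 0, 0], [0, 0, 0, -2.6, -2.4, 0, 0], [0, 0, 0, -2.6, -2.4, 0, 0], [0, 0, 0, -2.6, -2.4, 0, 0], [0, 0, 0, -2.6, -2.4, 0, 0], [0, 0, 0, -2, -2, 0, 0], [0, 0, 0, 0, 0, 0, 0]],
], force=30)

```text
time: 1.15
ee_pos: [0.3492, 0.1969, 0.2263]
tcp_rot: [-179.6, -0.0, 165.9]
wrist_force: [0.2, -0.4, -1.2]
opening: 0.0002
```

```bash
python3 - <<'E'
from workcell import bot, imaging
import cv2, pickle
c=imaging.calibration("wrist"); im=imaging.camera("wrist"); cv2.imwrite("pics/w1.png",im); pickle.dump(c,open("w1.pkl","wb"))
E
```

```text
(no output)
```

View pics/w1.png

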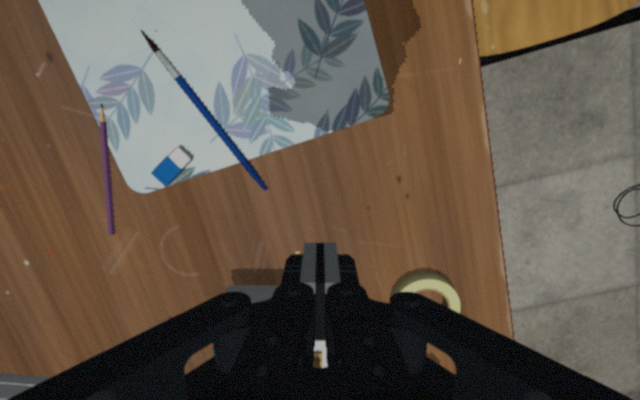

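Call:
servo_tool([
  [[0, 0, 0, -1.4, -0.8, 1.5, 0], [0, 0, 0, -1.4, -0.8, 2.5, 0], [0, 0, 0, -1.4, -0.8, 2.5, 0], [0, 0, 0, -1.4, -0.8, 2.5, 0], [0, 0, 0, -1, -0.6, 2.5, 0], [0, 0, 0, -0.5, -0.5, 2.5, 0], [0, 0, 0, 0, 0, 2.5, 0], [0, 0, 0, 0, 0, 2, 0], [0, 0, 0, 0, 0, 0, 0]],
])

```text
time: 1.95
ee_pos: [0.4072, 0.1415, 0.0341]
tcp_rot: [-179.9, -0.0, 166.1]
wrist_force: [-0.6, -0.7, 0.5]
opening: -0.0001
```

Call:
servo_tool([
  [[0, 0, 0, -1, -0.3, 0, 0], [0, 0, 0, -1, -0.2, 0, 0], [0, 0, 0, -1, 0, 0, 0], [0, 0, 0, -0.6, 0, 0, 0], [0, 0, 0, 0, 0, 0, 0]],
])

```text
time: 2.37
ee_pos: [0.4455, 0.1295, 0.0379]
tcp_rot: [-180.0, 0.2, 166.3]
wrist_force: [-0.2, 0.2, -0.8]
opening: -0.0003
```

```bash
python3 - <<'E'
from workcell import bot, imaging
import cv2, pickle
for n,(a,b,c,d) in {"top":(135,265,190,350),"side":(130,275,230,390)}.items():
    im=imaging.camera(n); cv2.imwrite(f"pics/{n}2.png",cv2.resize(im[a:b,c:d],None,fx=4,fy=4,interpolation=2))
E
```

```text
(no output)
```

View pics/side2.png

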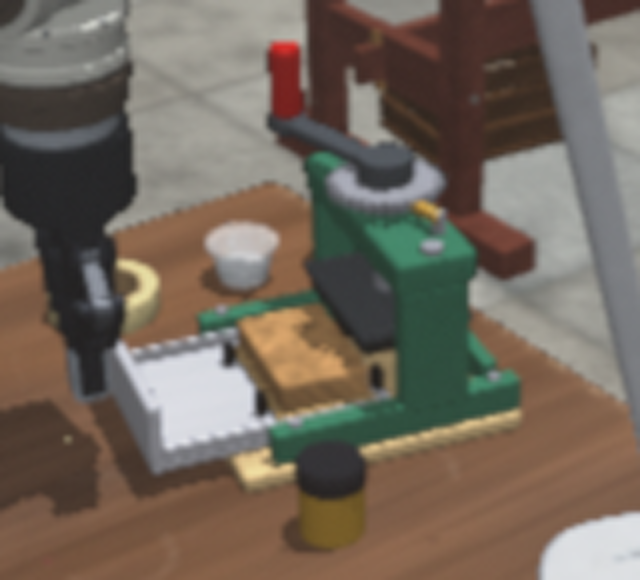

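View pics/top2.png

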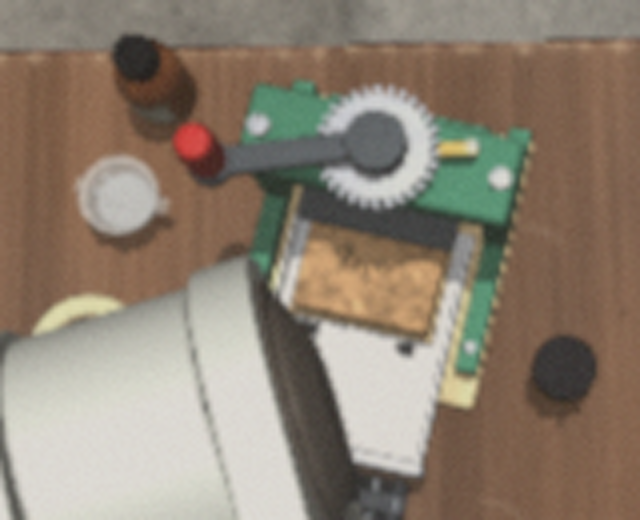

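Call:
servo_tool([
  [[0, 0, 0, -0.7, -0.1, 0.1, 0], [0, 0, 0, -0.7, -0.1, 0.1, 0], [0, 0, 0, -0.7, -0.1, 0.1, 0], [0, 0, 0, -0.7, 0, 0, 0], [0, 0, 0, -0.7, 0, 0, 0], [0, 0, 0, 0, 0, 0, 0]],
])

```text
time: 2.97
ee_pos: [0.4805, 0.1176, 0.0351]
tcp_rot: [180.0, 0.1, 166.3]
wrist_force: [1.7, 0.1, 0.6]
opening: -0.0
```

Call:
servo_tool([
  [[0, 0, 0, -0.6, 0, 0, 0], [0, 0, 0, -0.6, 0, 0, 0], [0, 0, 0, -0.5, 0, 0, 0], [0, 0, 0, 0, 0, 0, 0]],
])

```text
time: 3.3
ee_pos: [0.4991, 0.1128, 0.0349]
tcp_rot: [-180.0, 0.1, 166.3]
wrist_force: [0.4, -0.4, 0.4]
opening: 0.0
```

Call:
servo_tool([
  [[0, 0, 0, -0.4, 0, 0, 0], [0, 0, 0, -0.4, 0, 0, 0], [0, 0, 0, 0, 0, 0, 0]],
])

```text
time: 3.55
ee_pos: [0.5023, 0.1119, 0.0345]
tcp_rot: [180.0, -0.6, 166.4]
wrist_force: [0.8, -0.4, -0.7]
opening: -0.0003
```

```bash
cat > snap.py <<'E'
import sys
from workcell import bot, imaging
import cv2
k=sys.argv[1]
for n,(a,b,c,d) in {"top":(135,265,190,350),"side":(120,275,230,390)}.items():
    im=imaging.camera(n); cv2.imwrite(f"pics/{n}{k}.png",cv2.resize(im[a:b,c:d],None,fx=4,fy=4,interpolation=2))
o=bot.get_obs(); print(o['time'],o['ee_pos'],o['tcp_rot'],o['wrist_force'],o['torque'],o['opening'],o['q'])
E
python3 snap.py 3
```

```text
3.65 [0.50303372 0.111709   0.03443388] [-179.99774      -0.46353342  166.39274553] [-5.89036894  2.18112444  3.39834253] [ 0.27603873  1.05120671 -0.02166681] -0.0003264136063156511 [ 12.40919984   1.57056168 -15.32334968  73.52364437   0.20128652
  26.01571171]
```

View pics/side3.png

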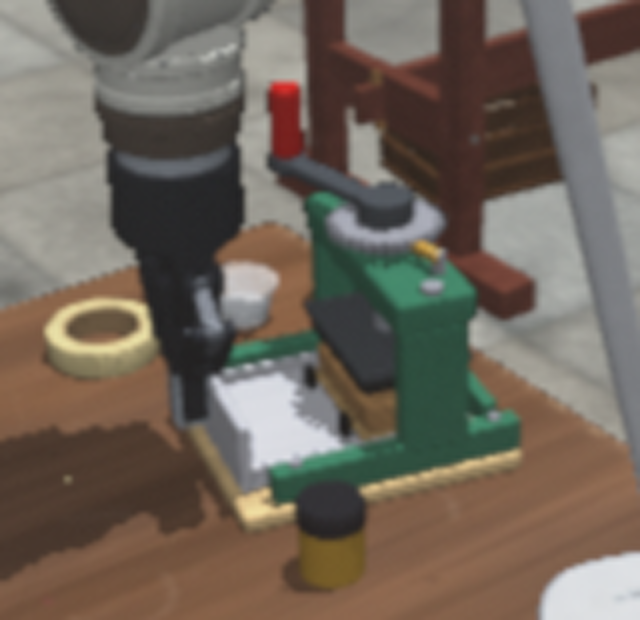

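Call:
servo_tool([
  [[0, 0, 0, -0.4, 0, 0, 0], [0, 0, 0, -0.4, 0, 0, 0]],
])

```text
time: 3.82
ee_pos: [0.5029, 0.1117, 0.0344]
tcp_rot: [180.0, -1.4, 166.5]
wrist_force: [-29.7, 7.9, 20.1]
opening: -0.0001
```

Call:
servo_tool([
  [[0, 0, 0, -0.5, 0, 0, 0], [0, 0, 0, -0.5, 0, 0, 0]],
])

```text
time: 3.98
ee_pos: [0.5026, 0.1117, 0.0346]
tcp_rot: [179.9, -2.6, 166.7]
wrist_force: [-33.2, 7.7, 20.9]
opening: 0.0002
```

Call:
servo_tool([
  [[0, 0, 0, 0.8, 0, 0, 0], [0, 0, 0, 1, 0, 0, 0], [0, 0, 0, 1, 0, 0, 0], [0, 0, 0, 1.5, 0, 0, 0], [0, 0, 0, 1.5, 0, 0, 0], [0, 0, 0, 0.5, 0, 0, 0], [0, 0, 0, 0, 0, 0, 0]],
])

```text
time: 4.57
ee_pos: [0.4385, 0.127, 0.0378]
tcp_rot: [179.9, -2.4, 166.7]
wrist_force: [-0.2, -0.1, 0.4]
opening: -0.0001
```

```bash
python3 snap.py 4
```

```text
4.6667 [0.43945158 0.12684381 0.03778498] [179.88735006  -2.40346909 166.71685243] [-0.09861708  0.09515289  1.02516443] [-0.02596444 -0.06069931  0.05690405] -0.00042219980266793174 [ 15.32187641  -4.79594563 -21.20055334  75.65187052   1.24936539
  28.58496247]
```

View pics/side4.png

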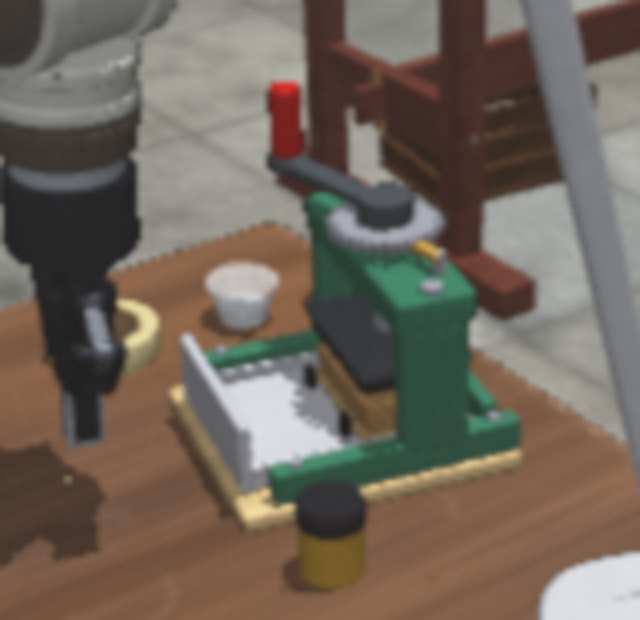

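View pics/top4.png

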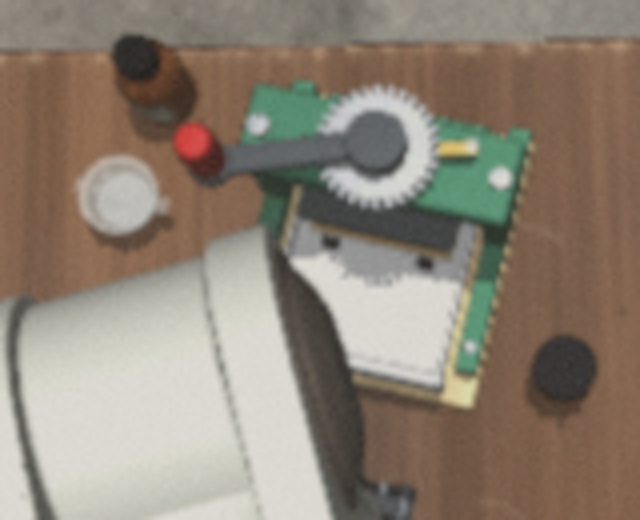

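Call:
servo_tool([
  [[0, -0.042, 0, 0, 0, -2, 0], [0, 0, 0, 0, 0, -2.5, 0], [0, 0, 0.12, 0, 0, -2.5, 2], [0, 0, 0.12, 0, 0, -2.5, 4], [0, 0, 0.12, 0, 0, -2.5, 6], [0, 0, 0.12, 0, 0, -2.5, 6], [0, 0, 0.12, 0, 0, -2.5, 6], [0, 0, 0.12, 0, 0, -2.5, 6], [0, 0, 0.12, 0, 0, -2.5, 6], [0, 0, 0.12, 0, 0, -1.5, 6], [0, 0, 0.12, 0, 0, 0, 6], [0, 0, 0.1, 0, 0, 0, 6]],
])

```text
time: 5.67
ee_pos: [0.4476, 0.1241, 0.2835]
tcp_rot: [179.5, 0.1, 96.4]
wrist_force: [0.2, -1.1, -1.5]
opening: 0.0602
```

Call:
servo_tool([
  [[0, 0, 0, 0, 0, 0, 6]],
])

```text
time: 5.75
ee_pos: [0.4487, 0.1241, 0.2841]
tcp_rot: [179.5, 0.0, 96.1]
wrist_force: [1.0, 0.7, 0.1]
opening: 0.06
```

```bash
python3 - <<'E'
from h import *
np.set_printoptions(precision=4,suppress=True)
t,s=P("top"),P("side")
a=(190+441/4,135+387/4);b=(230+245/4,120+420/4)
# knob again: top of knob crop (190,138); side (285,88)
print("pr home",ray(t,a,.06))
hub=np.array([.6265,.0797]);c=np.radians(-14.3)
for X in [ray(t,a,.06)]:
    d=X[:2]-hub; print(d@[np.cos(c),np.sin(c)],d@[-np.sin(c),np.cos(c)])
print(bot.get_obs()['ee_pos'],bot.get_obs()['tcp_rot'])
E
```

```text
pr home [0.5    0.0505 0.06  ]
-0.11533085683665115 -0.059499617235783425
[0.4487 0.1241 0.2841] [179.4545   0.0464  96.0904]
```

Call:
servo_tool([
  [[0, 0, 0, 0.3, 2, 0, 6], [0, 0, 0, 0.6, 3, 0.6, 6], [0, 0, 0, 0.6, 3, 0.6, 6], [0, 0, 0, 0.6, 3, 0.6, 6], [0, 0, 0, 0.5, 3, 0.6, 6], [0, 0, 0, 0.2, 2, 0.5, 6], [0, 0, 0, 0, 1, 0, 6], [0, 0, 0, 0, 0, 0, 6]],
])

```text
time: 6.42
ee_pos: [0.6264, 0.1718, 0.2533]
tcp_rot: [179.3, 0.1, 97.6]
wrist_force: [-1.0, -0.3, 0.8]
opening: 0.06
```

```bash
cat > wsnap.py <<'E'
import sys,pickle
from h import *
k=sys.argv[1]
o=bot.get_obs();c=imaging.calibration("wrist"); im=imaging.camera("wrist"); cv2.imwrite(f"pics/{k}.png",im); pickle.dump(c,open(f"{k}.pkl","wb"))
print(o['time'],o['ee_pos'],o['tcp_rot'],o['wrist_force'],o['opening'],o['q'])
p=P("wrist",c)
for ang in (96.8,):
    a=np.radians(ang); print("expect knobtop px",proj(p,np.array([.6265+.09*np.cos(a),.0797+.09*np.sin(a),.201])))
E
python3 wsnap.py w5
```

```text
6.4167 [0.62644913 0.1718133  0.25328054] [1.79256556e+02 1.12355780e-01 9.76350461e+01] [-0.98504357 -0.32114039  0.84837097] 0.0600223099077298 [15.43018645 19.42397386 29.50515629 99.35984271 -0.21214021 97.79307601]
expect knobtop px [299.64841013 222.90720898]
```

View pics/w5.png

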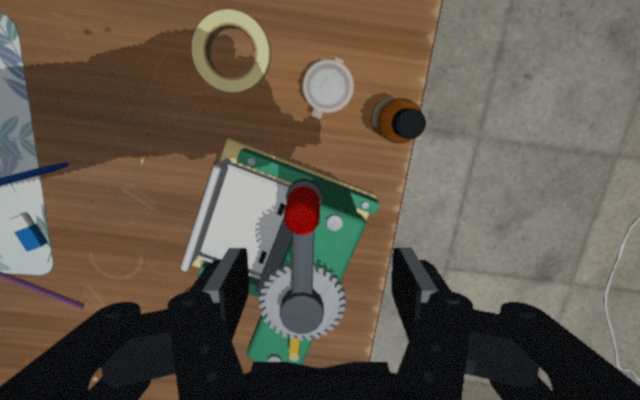

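```bash
python3 - <<'E'
import cv2
a=cv2.imread("pics/w5.png")[170:350,240:380]; cv2.imwrite("pics/w5c.png",cv2.resize(a,None,fx=4,fy=4,interpolation=2)[:600])
a=cv2.imread("pics/w5.png")[170:320,240:380]; cv2.imwrite("pics/w5c.png",cv2.resize(a,None,fx=4,fy=4,interpolation=2))
E
```

```text
(no output)
```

View pics/w5c.png

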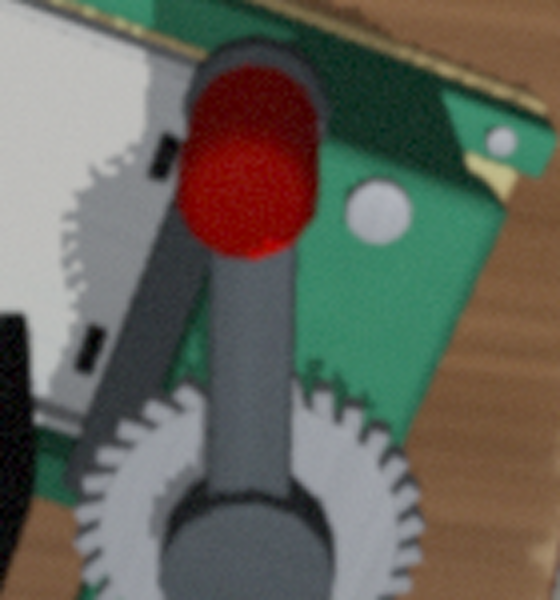

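```bash
python3 - <<'E'
from h import *
import pickle
np.set_printoptions(precision=4,suppress=True)
w=P("wrist",pickle.load(open("w5.pkl","rb"))); t=P("top"); s=P("side")
k=ray(w,(302.3,217.5),.201); h=ray(w,(301.7,311.7),.159); print(k,h,np.linalg.norm((k-h)[:2]),np.degrees(np.arctan2(*(k-h)[1::-1])))
print(tri(w,(302.3,217.5),t,(238.2,170.1)),tri(w,(301.7,311.7),t,(283.8,169.4)))
print(tri(w,(302.3,217.5),s,(301.2,141.7)),tri(w,(301.7,311.7),s,(327,168)))
E
```

```text
[0.617  0.1725 0.201 ] [0.6257 0.0843 0.159 ] 0.08859952915807444 95.64303315025354
[0.6172 0.1704 0.195 ] [0.6266 0.0805 0.1536]
[0.6172 0.1712 0.1975] [0.6274 0.0822 0.1575]
```

Call:
servo_tool([
  [[0, 0, 0.02, 0, -0.9, 1, 6], [0, 0, 0, 0, 0, 2, 6], [0, 0, 0, 0, 0, 2, 6], [0, 0, 0, 0, 0, 2, 6], [0, 0, 0, 0, 0, 1, 6], [0, 0, 0, 0, 0, 0, 6]],
])

```text
time: 6.97
ee_pos: [0.6148, 0.1688, 0.1716]
tcp_rot: [179.1, 0.1, 97.0]
wrist_force: [-0.6, 0.2, 0.3]
opening: 0.0604
```

```bash
python3 wsnap.py w6; python3 snap.py 6
```

```text
6.9667 [0.61478749 0.16878107 0.17162648] [1.79147661e+02 1.04961523e-01 9.70468699e+01] [-0.60131434  0.20567906  0.3411056 ] 0.06035897009952944 [15.45362799 15.53775687 15.54132648 89.17572808 -0.22842993 98.40432711]
expect knobtop px [324.10756942 296.39129831]
7.1167 [0.61606076 0.16917585 0.17472875] [1.78932647e+02 6.92588968e-02 9.69892896e+01] [-0.01723379  0.16393753  0.86942409] [ 0.05561876 -0.02166505 -0.00436636] 0.06001704745310325 [15.45608061 15.52689828 15.8678587  89.29543035 -0.22563665 98.46408715]
```

View pics/w6.png

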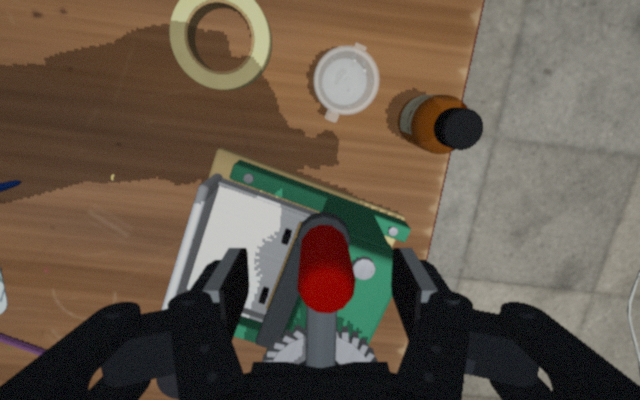

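View pics/side6.png

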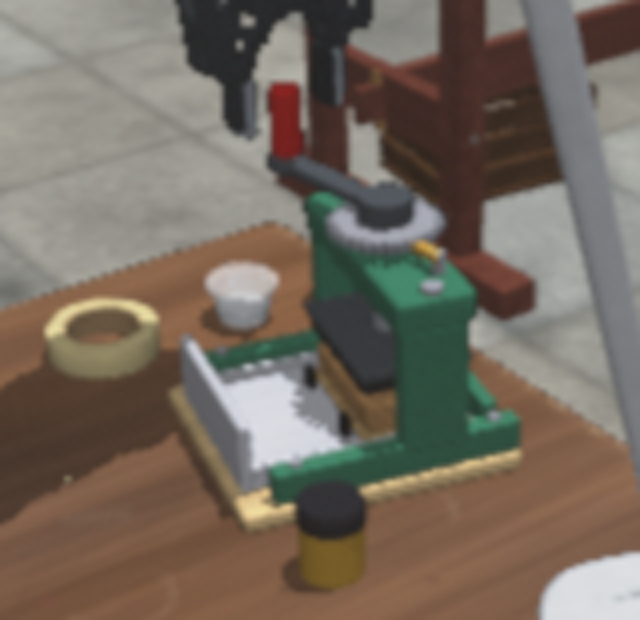

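Call:
servo_tool([
  [[0.019, 0, 0, 0.1, 0.15, 0.6, 6], [0, 0, 0, 0, 0, 0.3, 6], [0, 0, 0, 0, 0, 0, 6]],
])

```text
time: 7.37
ee_pos: [0.6186, 0.1707, 0.1688]
tcp_rot: [179.8, 0.0, 97.0]
wrist_force: [0.3, -0.2, -1.0]
opening: 0.06
```

Call:
servo_tool([
  [[0, 0, 0, 0, 0, 0, 4], [0, 0, 0, 0, 0, 0, 3], [0, 0, 0, 0, 0, 0, 2.6], [0, 0, 0, 0, 0, 0, 2.4], [0, 0, 0, 0, 0, 0, 2.4]],
], force=30)

```text
time: 7.78
ee_pos: [0.6186, 0.1708, 0.1693]
tcp_rot: [179.9, 0.0, 97.1]
wrist_force: [-2.2, -0.6, -0.5]
opening: 0.0237
```

```bash
python3 wsnap.py w7
```

```text
7.7833 [0.61857026 0.17082478 0.16927832] [1.79872415e+02 1.67543894e-02 9.70713051e+01] [-2.19291521 -0.59558267 -0.53614435] 0.023729051648313237 [ 1.54536803e+01  1.68868081e+01  1.69411206e+01  8.99305327e+01
 -3.51745469e-02  9.83823186e+01]
expect knobtop px [311.62316178 303.93548105]
```

View pics/w7.png

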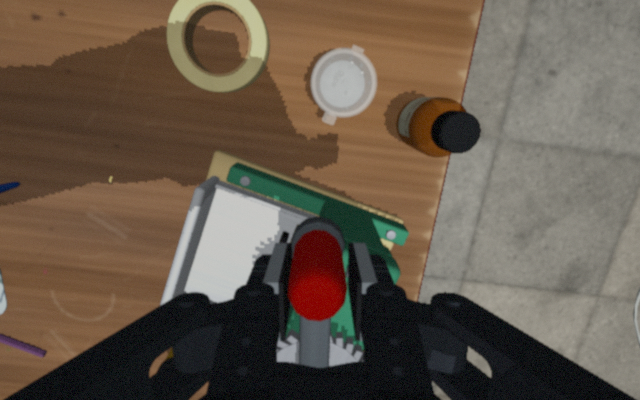

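Call:
servo_tool([
  [[0, 0, 0, 0, -0.1, 0, 2.4], [0, 0, 0, 0, 0, 0, 2], [0, 0, 0, 0, 0, 0, 1.5], [0, 0, 0, 0, 0, 0, 1.5], [0, 0, 0, 0, 0, 0, 1.5]],
], force=40)

```text
time: 8.25
ee_pos: [0.6172, 0.1706, 0.1695]
tcp_rot: [179.9, 0.0, 97.1]
wrist_force: [-1.0, 0.3, 0.1]
opening: 0.0206
```

Call:
servo_tool([
  [[0, 0, 0, 0, 0, 0, 1.5], [0, 0, 0, 0, 0, 0, 1.5]],
])

```text
time: 8.42
ee_pos: [0.6172, 0.1706, 0.1695]
tcp_rot: [179.9, 0.0, 97.1]
wrist_force: [-1.9, -0.6, -1.1]
opening: 0.0205
```

Call:
servo_tool([
  [[0, 0, 0.035, -0.02, 0.31, 0, 1.5], [0, 0, 0.035, -0.02, 0.31, 0, 1.5], [0, 0, 0.035, -0.02, 0.31, 0, 1.5], [0, 0, 0, 0, 0, 0, 1.5]],
])

```text
time: 8.75
ee_pos: [0.6265, 0.171, 0.1695]
tcp_rot: [179.9, -0.0, 90.9]
wrist_force: [-2.0, -0.2, 1.7]
opening: 0.0205
```

```bash
cat > st.py <<'E'
from h import *
o=bot.get_obs();C=np.array([.6266,.081])
d=o['ee_pos'][:2]-C; th=np.arctan2(d[1],d[0]); f=o['wrist_force'][:2]
print("t %.2f r %.4f th %.2f yaw %.2f z %.4f"%(o['time'],np.hypot(*d),np.degrees(th),o['tcp_rot'][2],o['ee_pos'][2]),"rot",o['tcp_rot'][:2].round(1),"f_rad %.1f f_fwd %.1f fz %.1f"%(f@[np.cos(th),np.sin(th)],f@[np.sin(th),-np.cos(th)],o['wrist_force'][2]),"tau",o['torque'].round(2),"open %.4f"%o['opening'])
E
python3 st.py
```

```text
t 8.75 r 0.0900 th 90.09 yaw 90.86 z 0.1695 rot [179.9  -0. ] f_rad -0.2 f_fwd -2.0 fz 1.7 tau [-0.06  0.22  0.05] open 0.0205
```

Call:
servo_tool([
  [[0, 0, 0.035, -0.02, 0.31, 0, 1.5], [0, 0, 0, 0, 0, 0, 1.5]],
])

```text
time: 8.92
ee_pos: [0.631, 0.1709, 0.1695]
tcp_rot: [179.7, -0.0, 88.9]
wrist_force: [5.5, -0.6, -2.0]
opening: 0.0207
```

```bash
python3 st.py
```

```text
t 8.92 r 0.0900 th 87.21 yaw 88.87 z 0.1695 rot [179.7  -0. ] f_rad -0.3 f_fwd 5.5 fz -2.0 tau [-0.04 -0.8  -0.23] open 0.0207
```

Call:
servo_tool([
  [[0, 0, 0.035, -0.02, 0.31, 0, 1.5], [0, 0, 0, 0, 0, 0, 1.5]],
])

```text
time: 9.08
ee_pos: [0.6346, 0.1706, 0.1695]
tcp_rot: [179.7, -0.0, 86.9]
wrist_force: [-2.7, 0.3, 3.1]
opening: 0.0205
```

```bash
python3 st.py
```

```text
t 9.08 r 0.0900 th 84.90 yaw 86.86 z 0.1695 rot [179.7  -0. ] f_rad 0.0 f_fwd -2.7 fz 3.1 tau [ 0.13  0.66 -0.31] open 0.0205
```

Call:
servo_tool([
  [[0, 0, 0.03, -0.02, 0.25, 0, 1.5], [0, 0, 0, 0, 0, 0, 1.5]],
])

```text
time: 9.25
ee_pos: [0.636, 0.1704, 0.1695]
tcp_rot: [179.8, -0.1, 85.3]
wrist_force: [-2.4, 0.6, 1.8]
opening: 0.0205
```

```bash
python3 st.py
```

```text
t 9.25 r 0.0899 th 83.97 yaw 85.27 z 0.1695 rot [ 1.798e+02 -1.000e-01] f_rad 0.3 f_fwd -2.5 fz 1.8 tau [ 0.07  0.79 -0.17] open 0.0205
```

Call:
servo_tool([
  [[0, 0, 0.035, -0.02, 0.31, 0, 1.5], [0, 0, 0.035, -0.02, 0.31, 0, 1.5], [0, 0, 0.035, -0.02, 0.31, 0, 1.5], [0, 0, 0, 0, 0, 0, 1.5]],
])

```text
time: 9.58
ee_pos: [0.6436, 0.1692, 0.1695]
tcp_rot: [179.9, -0.1, 79.6]
wrist_force: [-2.6, -0.1, 0.4]
opening: 0.0204
```

```bash
python3 st.py
```

```text
t 9.58 r 0.0898 th 79.09 yaw 79.65 z 0.1695 rot [ 1.799e+02 -1.000e-01] f_rad -0.6 f_fwd -2.6 fz 0.4 tau [-0.    0.35  0.14] open 0.0204
```

Call:
servo_tool([
  [[0, 0, 0.035, -0.02, 0.31, 0, 1.5], [0, 0, 0, 0, 0, 0, 1.5]],
])

```text
time: 9.75
ee_pos: [0.6469, 0.1685, 0.1696]
tcp_rot: [179.9, -0.1, 77.9]
wrist_force: [2.9, -0.2, -0.8]
opening: 0.0208
```

```bash
python3 st.py
```

```text
t 9.75 r 0.0898 th 76.95 yaw 77.91 z 0.1696 rot [ 1.799e+02 -1.000e-01] f_rad 0.4 f_fwd 2.9 fz -0.8 tau [-0.11 -0.4  -0.03] open 0.0208
```

Call:
servo_tool([
  [[0, 0, 0.035, -0.02, 0.31, 0, 1.5], [0, 0, 0, 0, 0, 0, 1.5]],
])

```text
time: 9.92
ee_pos: [0.6509, 0.1674, 0.1695]
tcp_rot: [179.7, -0.1, 76.1]
wrist_force: [3.4, -0.3, 0.3]
opening: 0.0205
```

```bash
python3 st.py
```

```text
t 9.92 r 0.0897 th 74.29 yaw 76.12 z 0.1695 rot [ 1.797e+02 -1.000e-01] f_rad 0.7 f_fwd 3.4 fz 0.3 tau [ 0.02 -0.31 -0.33] open 0.0205
```

Call:
servo_tool([
  [[0, 0, 0.05, -0.02, 0.31, 0, 1.5], [0, 0, 0, 0, 0, 0, 1.5]],
])

```text
time: 10.08
ee_pos: [0.6536, 0.1665, 0.1695]
tcp_rot: [179.7, -0.1, 73.5]
wrist_force: [-1.2, 1.3, 1.6]
opening: 0.0205
```

```bash
python3 st.py
```

```text
t 10.08 r 0.0897 th 72.51 yaw 73.49 z 0.1695 rot [ 1.797e+02 -1.000e-01] f_rad 0.9 f_fwd -1.6 fz 1.6 tau [ 0.16  0.35 -0.08] open 0.0205
```

Call:
servo_tool([
  [[0, 0, 0, 0, 0, 0, 1.5], [0, 0, 0, 0, 0, 0, 1.5]],
])

```text
time: 10.25
ee_pos: [0.653, 0.1667, 0.1695]
tcp_rot: [179.8, -0.1, 73.8]
wrist_force: [0.4, 0.7, -0.5]
opening: 0.0209
```

```bash
python3 st.py
```

```text
t 10.25 r 0.0897 th 72.87 yaw 73.84 z 0.1695 rot [ 1.798e+02 -1.000e-01] f_rad 0.8 f_fwd 0.2 fz -0.5 tau [ 0.01  0.04 -0.03] open 0.0209
```

Call:
servo_tool([
  [[0, 0, 0.035, -0.02, 0.31, 0, 1.5], [0, 0, 0.035, -0.02, 0.31, 0, 1.5], [0, 0, 0.035, -0.02, 0.31, 0, 1.5], [0, 0, 0, 0, 0, 0, 1.5]],
])

```text
time: 10.58
ee_pos: [0.66, 0.1641, 0.1695]
tcp_rot: [179.9, -0.1, 68.2]
wrist_force: [-0.3, 1.1, 1.4]
opening: 0.0204
```

```bash
python3 st.py
```

```text
t 10.58 r 0.0896 th 68.09 yaw 68.21 z 0.1695 rot [ 1.799e+02 -1.000e-01] f_rad 0.9 f_fwd -0.7 fz 1.4 tau [-0.02  0.2   0.28] open 0.0204
```

Call:
servo_tool([
  [[0, 0, 0.035, -0.02, 0.28, 0, 1.5], [0, 0, 0, 0, 0, 0, 1.5]],
])

```text
time: 10.75
ee_pos: [0.6624, 0.1631, 0.1695]
tcp_rot: [179.9, -0.1, 66.5]
wrist_force: [1.7, -0.2, -0.3]
opening: 0.0205
```

```bash
python3 st.py
```

```text
t 10.75 r 0.0896 th 66.43 yaw 66.48 z 0.1695 rot [ 1.799e+02 -1.000e-01] f_rad 0.5 f_fwd 1.6 fz -0.3 tau [-0.15 -0.11  0.35] open 0.0205
```

Call:
servo_tool([
  [[0, 0, 0.035, -0.02, 0.25, 0, 1.5], [0, 0, 0, 0, 0, 0, 1.5]],
])

```text
time: 10.92
ee_pos: [0.6656, 0.1616, 0.1696]
tcp_rot: [179.7, -0.1, 64.7]
wrist_force: [7.3, -2.1, -1.5]
opening: 0.0205
```

```bash
python3 st.py
```

```text
t 10.92 r 0.0895 th 64.15 yaw 64.73 z 0.1696 rot [ 1.797e+02 -1.000e-01] f_rad 1.3 f_fwd 7.5 fz -1.5 tau [-0.41 -1.12  0.05] open 0.0205
```

Past the trip point and falling forward; ease to about 60.5°.

Call:
servo_tool([
  [[0, 0, 0.025, -0.01, 0.24, 0, 1.5], [0, 0, 0, 0, 0, 0, 1.5], [0, 0, 0, 0, 0, 0, 1.5]],
])

```text
time: 11.17
ee_pos: [0.6688, 0.1599, 0.1695]
tcp_rot: [179.5, -0.2, 63.6]
wrist_force: [1.8, -0.5, -0.8]
opening: 0.0202
```

```bash
python3 st.py
```

```text
t 11.17 r 0.0895 th 61.88 yaw 63.61 z 0.1695 rot [179.5  -0.2] f_rad 0.4 f_fwd 1.8 fz -0.8 tau [ 0.2  -0.03 -0.36] open 0.0202
```

Call:
servo_tool([
  [[0, 0, 0.03, -0.01, 0.18, 0, 1.5], [0, 0, 0, 0, 0, 0, 1.5], [0, 0, 0, 0, 0, 0, 1.5]],
])

```text
time: 11.42
ee_pos: [0.6696, 0.1594, 0.1695]
tcp_rot: [179.6, -0.2, 62.2]
wrist_force: [2.1, 0.1, 0.5]
opening: 0.0203
```

```bash
python3 st.py; python3 snap.py 8
```

```text
t 11.42 r 0.0895 th 61.24 yaw 62.19 z 0.1695 rot [179.6  -0.2] f_rad 1.1 f_fwd 1.8 fz 0.5 tau [ 0.07 -0.15 -0.12] open 0.0203
11.5167 [0.6696915  0.15939646 0.16955009] [ 1.79579960e+02 -1.70503967e-01  6.21601116e+01] [ 1.0541057  -0.61359894 -0.08716899] [ 0.08066807 -0.080841   -0.00617497] 0.020331424083483558 [ 13.44984458  23.56075288  25.51358404  91.5247113   -0.14905805
 131.28980108]
```

View pics/side8.png

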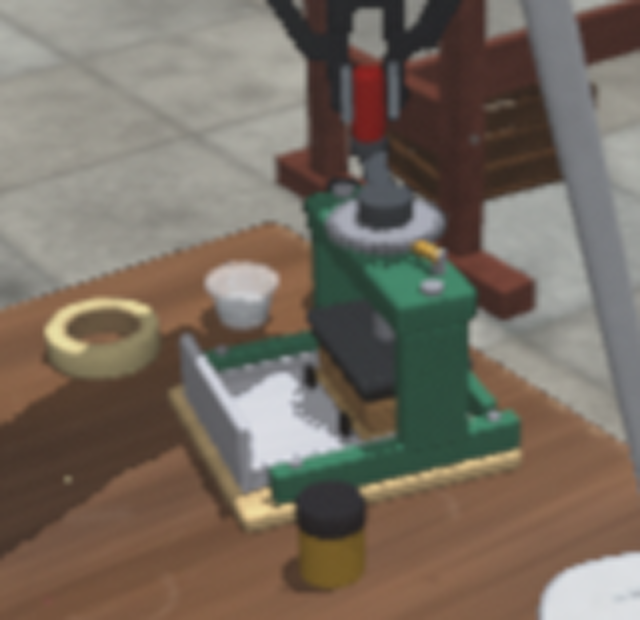

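```bash
python3 wsnap.py w8;python3 st.py
```

```text
11.5167 [0.6696915  0.15939646 0.16955009] [ 1.79579960e+02 -1.70503967e-01  6.21601116e+01] [ 1.0541057  -0.61359894 -0.08716899] 0.020331424083483558 [ 13.44984458  23.56075288  25.51358404  91.5247113   -0.14905805
 131.28980108]
expect knobtop px [173.90166464 341.76471846]
t 11.57 r 0.0894 th 61.19 yaw 62.14 z 0.1696 rot [179.6  -0.2] f_rad 2.0 f_fwd 1.2 fz -1.1 tau [ 0.11 -0.06 -0.03] open 0.0204
```

View pics/w8.png

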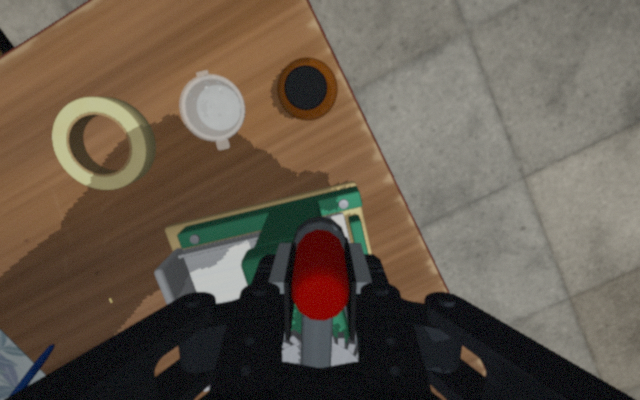

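Call:
servo_tool([
  [[0, 0, 0.015, -0.01, 0.15, 0, 1.5], [0, 0, 0, 0, 0, 0, 1.5], [0, 0, 0, 0, 0, 0, 1.5], [0, 0, 0, 0, 0, 0, 1.5]],
])

```text
time: 11.9
ee_pos: [0.6704, 0.159, 0.1696]
tcp_rot: [179.6, -0.2, 61.3]
wrist_force: [0.2, 1.0, 0.2]
opening: 0.0206
```

```bash
python3 st.py
```

```text
t 11.90 r 0.0894 th 60.66 yaw 61.33 z 0.1696 rot [179.6  -0.2] f_rad 1.0 f_fwd -0.3 fz 0.2 tau [0.1  0.09 0.06] open 0.0206
```

Call:
servo_tool([
  [[0, 0, 0, 0, 0, 0, 1.5], [0, 0, 0, 0, 0, 0, 1.5]],
])

```text
time: 12.07
ee_pos: [0.6704, 0.159, 0.1696]
tcp_rot: [179.6, -0.2, 61.4]
wrist_force: [0.5, 0.3, 0.3]
opening: 0.0209
```

```bash
python3 st.py
```

```text
t 12.07 r 0.0894 th 60.68 yaw 61.35 z 0.1696 rot [179.6  -0.2] f_rad 0.5 f_fwd 0.2 fz 0.3 tau [0.16 0.1  0.06] open 0.0209
```

```bash
python3 -c "
from workcell import bot
print(bot.job_done())"
```

```text
the job is handed in; nothing more can be done
None
```

The tray is home and the lever is three clicks on from where it started, with the gripper still holding the knob. I handed the job in at 12.1 s.

- **Tray:** I pushed it in with shut fingers until it stopped hard at about 33 N. In the pictures its front face then lay 115.3 mm in front of the screw axis, against 115 mm for fully home. The last side picture still showed it home.
- **Lever:** The knob swung from 96.0° to 60.7°, which is 35.3° against the 36° for three clicks. The gripper itself turned 35.7°. I felt three falls forward, and the force along the swing at the end was about 0 N, so it rests at the third click. It never went past that angle.
- **Bystanders:** The arm never went near the jar, bottle, paint pot or tape roll. All four looked unmoved in the pictures, but I did not measure them again.

**Checks that disagreed:**
- The views put the knob and hub 2 to 5 mm apart.
- The gripper's distance from my assumed hub shrank by about 0.6 mm over the swing, so the hub position is slightly off. That may explain part of the missing 0.7°.

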